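Hold the amber reference cell in the photometer beam

TASK

Slide the photometer's red shutter fully open, away from the robot, then take the amber cell out of the black rack with the fingers only on its two white frosted faces, never on its clear end windows. Hold it upright and still in mid-air in the middle of the photometer's bay, so that the beam from lamp to detector passes lengthwise through it from end window to end window, and finish while still holding it there, the cell touching nothing but the fingers and the robot clear of the photometer. Leave the other cells, the tube rack and the marker where they are.

Things in the scene. Friction and masses are not known exactly. Their poses are not given: they have to be found in the camera images.
- photometer: fixed; origin at the centre of its underside, -x side to the robot (yaw within 0.35 rad). Grey base 110 (x) x 260 (y) x 30 mm high; on it two white housings 100 x 75 mm, tops 115 mm above the table: lamp at y 50 to 125 mm, detector at y -125 to -50 mm. Between them the open bay, 100 mm in y, floor at 30 mm with a red line under the beam, open above and at both x sides. The beam runs along y.
- beam_mid (a point): middle of the light beam in the centre of the bay, 85 mm above the table (55 mm above the bay floor); axes as the photometer's
- shutter (a joint): slide of the red shutter on the lamp housing, in m: 0 closed, 0.030 fully open (end stop); it slides along the photometer's +x (away from the robot), starts between 0 and 0.008, needs about 1.5 N and stays where it is left
- shutter_tab (a point): centre of the top of the shutter's upright red tab, 149 mm above the table; the tab is 14 mm (photometer x) by 22 mm (photometer y) and stands 30 mm high, on a 4 mm high strip upon the lamp housing's top; it can be pinched from above or pushed
- rack: fixed black cell rack, 50 (x) x 190 (y) x 30 mm high, origin at the centre of its underside; three slots in a row along its y, 56 mm apart, each 14 mm deep with about 1.5 mm play round a cell; a cell's x and y run along the rack's, and 38 mm of it stands above the rack's top
- amber: the amber cell to be held, in one of the three slots; solid coloured glass reference cell: 18 mm wide along its x, 36 mm long along its y, 52 mm high, origin at the centre of its foot, z up. The two long faces (towards its +x and -x) are white frosted plates, 30 mm long and 3 mm thick, 18 mm apart over both; the clear amber core between them ends in the windows. About 65 to 100 g
- amber_mid (a point): point on the amber cell's middle axis, 24 mm above its foot; axes as the cell's
- amber_frost_a: frosted face plate of the amber cell on its +x side, 30 x 52 mm, full height; the frame is that of the cell (origin at the centre of the cell's foot)
- amber_frost_b: frosted face plate of the amber cell on its -x side, 30 x 52 mm, full height; the frame is that of the cell
- amber_windows: the two clear amber windows of the amber cell, at its +y and -y ends, 12 mm wide, standing 3 mm out past the frosted plates; not to be touched by the fingers; the frame is that of the cell
- green: green cell in another slot, to be left; solid coloured glass reference cell: 18 mm wide along its x, 36 mm long along its y, 52 mm high, origin at the centre of its foot, z up
- blue: blue cell in another slot, to be left; solid coloured glass reference cell: 18 mm wide along its x, 36 mm long along its y, 52 mm high, origin at the centre of its foot, z up
- tube_rack: white rack with twelve red-capped tubes, 74 (x) x 96 (y) x 82 mm high, origin at the centre of its underside; bystander
- marker: white marker pen with blue cap lying along its y, 130 mm long, 12 mm thick, origin under its centre; bystander
Mind the look-alikes: they are no part of the job. Several things look just like the rack: the one meant starts nearest to the robot's base. What is shaped like the amber but yellow is not meant.

How it is judged:
By the outcome, as a careful person would: the job done as asked, in the order asked, and still so for the second after the job is handed in, while the arm keeps its last pose, push and grip.
It also fails if it takes over 51 s, if anything falls off the work surface, if the arm or the gripper's body presses on something with over 40 N, if the wrist force passes 120 N, or if a joint passes its speed limit or range.

ROBOT

A 6-joint arm with a two-finger parallel gripper is mounted at the origin on the work surface. World frame = base frame: x ahead of the robot, y to its left, z up, the work surface at z = 0. Lengths are in m, angles in rad, forces in N, time in s.
With the tool pointing down it reaches from about 0.4 to 0.925 m from the base axis. Payload 12.5 kg.
Tool frame: the origin (TCP) lies on the centre line of the jaws, within the pads' length; the fingertips stand 14 mm ahead of it and the grasp point (between the pads) lies 5 mm behind it; z points along the fingers, y is the direction in which the jaws open and shut (so a half turn about z gives the same grasp; the last joint's range is limited). The gripper opens to 95 mm and grips with 3 to 60 N. Pads are 20 mm wide; open, the fingers measure 119 mm over their backs; the gripper's body (75 mm by 180 mm) begins 59 mm behind the grasp point.
Start: joints at [1.019, 0.491, 1.559, -0, 1.092, -0.106], TCP at [0.269, 0.564, 0.229] pointing down, gripper open.
Joint ranges: [-3.1, 3.1], [-0.84, 2.19], [0.05, 2.79], [-1.13, 4.28], [0.06, 2.93], [-2.69, 2.69]. Speed limits (rad/s): [2.22, 2.22, 2.79, 3.14, 3.14, 3.14].

INTERFACE

Orientations are given as a rotation vector (axis times angle).
In Python, from cell import * gives the robot as it stands. The module is installed in compiled form; this text tells all that it offers.
- The arm moves only by the tool arm_command, never from a script. Its argument "deltas" is a list of rows, each an object with "hand": the opening, from 0 (shut) to 1 (fully open); "xyz": the shift along the world's x, y, z in mm, a list of three; "twist": the turn about the world's z in degrees. In form: [{"hand": hand, "xyz": [x, y, z], "twist": twist}, ...]. A call has exactly 8 rows; each row shifts and turns the commanded pose from where the row before left it; what a row does not reach is not made up. A row lasts 1/10 s, in which the tool goes at most 50 mm and 8.59 degrees, less where a joint would pass 70% of its speed; a pose out of reach is approached as far as the arm can. A call with a gripper value outside its range is refused whole. The fingers move at their own pace and stop on an object; "grip_force" is the grip in N (left out, the last holds). Time passes only in rows, so rows that do not move let the fingers close, or fill a call up. It gives the time, the measured TCP pose, the force and the opening at its end, in the units of the state.
- get_obs(): the state, without advancing time (a new reading comes with each control period).
- grab_frame(name): name is "scene" or "top"; returns a dict with "color" (420x560x3 uint8, red, green, blue), "K" (3x3 intrinsics, pixels), "R" (3x3) and "t" (3): a world point X has camera coordinates R X + t. Camera axes: x right, y down, z forward; pixel columns grow to the right and rows downward; lengths in m; the calibration is good to about 2 mm. A picture is of the moment at which its call begins. There is no depth.
- finish_job(): hands the job in, once; it reports no verdict.
The state is a dict: "t": time; "q": joint angles; "dq": joint speeds; "effort": joint torques, N m; "eef_pos": TCP position; "orientation": TCP orientation; "contact_force": force on the tool from outside, world axes, zero at the start; "ft_torque": the same for the moment, N m; "opening": finger opening in m.
Only numpy, scipy, OpenCV 4.12 (cv2) and the standard library are available. Lean on these libraries where they do the work, as an engineer would, in place of code of your own. Each camera call takes 0.05 s, during which the arm holds its last target.

## Working session

There is one attempt and no reset: what is moved stays moved. The work goes in short steps, Python scripts to look and compute and a tool call to move; the robot and the scene stay as the last step left them, time stands still between calls to the robot, and variables do not carry over. Pictures are saved under pics/ and viewed, and the job is handed in when it is done.

Besides the shell and the picture viewer there is one more tool, called after "Request:" as a command line: name --argument value ..., lists and objects as JSON in quotes. arm_command: Moves the arm, as the interface text tells. Its arguments: {"type":"object","properties":{"deltas":{"type":"array"},"grip_force":{"type":"number"}},"required":["deltas"]}

```bash
mkdir -p pics
cat > h.py <<'E'
from cell import *
import numpy as np, cv2
def shot(n,f):
    d=grab_frame(n); cv2.imwrite(f'pics/{f}.png',cv2.cvtColor(d['color'],cv2.COLOR_RGB2BGR)); np.savez(f'pics/{f}.npz',**d); return d
def ray(d,u,v,z):
    K,R,t=d['K'],d['R'],d['t']; c=-R.T@t; r=R.T@np.linalg.inv(K)@np.array([u,v,1.]); return c+r*(z-c[2])/r[2]
def proj(d,X):
    p=d['K']@(d['R']@np.array(X)+d['t']); return p[:2]/p[2]
E
python3 - <<'E'
from h import *
print(get_obs())
for n in('scene','top'):
    d=shot(n,n+'0'); print(n,-d['R'].T@d['t'],d['K'][0,0],d['R'])
E
```

```text
{'t': 0.0, 'q': array([ 1.01940409e+00,  4.91573298e-01,  1.55946081e+00, -2.74538865e-06,
        1.09170590e+00, -1.05582909e-01]), 'dq': array([-1.58395069e-03, -1.27366759e-04, -1.26230944e-04, -6.30857258e-05,
        2.58996687e-03,  9.04579571e-04]), 'effort': array([ 1.43080724e-03, -6.12643433e+01, -2.58178067e+01,  6.93078618e-02,
        4.82662674e-02, -9.35561798e-05]), 'eef_pos': array([0.26933921, 0.56372646, 0.2280493 ]), 'orientation': array([-6.94407643e-01, -3.06350917e+00,  1.70692191e-03]), 'contact_force': array([-0.18847636, -0.61046719,  0.10879966]), 'ft_torque': array([0.02543279, 0.01119029, 0.01690085]), 'opening': 0.0950701274280614}
scene [ 1.41525938 -0.28910252  0.9498037 ] 511.62788565719603 [[ 0.52172629  0.85286088  0.02073624]
 [ 0.58154466 -0.33775798 -0.74008469]
 [-0.62418545  0.3981807  -0.67219391]]
top [0.38206434 0.2184097  1.24438568] 388.24716071495976 [[-0.02630947 -0.99943606  0.02086584]
 [-0.98257072  0.02201188 -0.1845813 ]
 [ 0.18401791 -0.0253584  -0.98259573]]
```

View pics/scene0.png

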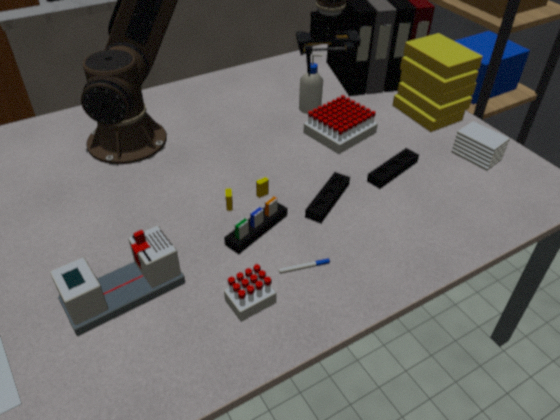

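View pics/top0.png

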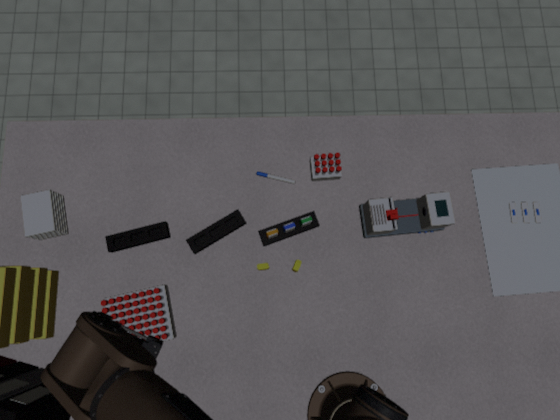

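Scene view: the rack with cells is around (256,226), with green (241,230), blue (257,218) and amber (271,206). There are two yellow decoys on the table at (229,199) and (262,187), and two empty look-alike racks at (328,197) and (393,168). The photometer is at (120,280), with its red tab at (139,237).
Top view: amber is at (272,232), the yellow decoys at (263,267) and (297,266), and the empty racks at (216,231) and (138,236). My choice is the orange cell in the filled rack, which is nearest the base. I'll check it in a close crop.

Run:
```python
import cv2,numpy as np
s=cv2.imread('pics/scene0.png');t=cv2.imread('pics/top0.png')
r=lambda i,x,y,w,h:cv2.resize(i[y:y+h,x:x+w],(400,300),interpolation=cv2.INTER_CUBIC)
a=np.hstack([r(s,215,175,88,66+4),r(t,250,200,80,60)]);b=np.hstack([r(s,50,215,140,105),r(t,355,180,104,78)])
cv2.imwrite('pics/crops.png',np.vstack([a,b]))
```

```text
(no output)
```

View pics/crops.png

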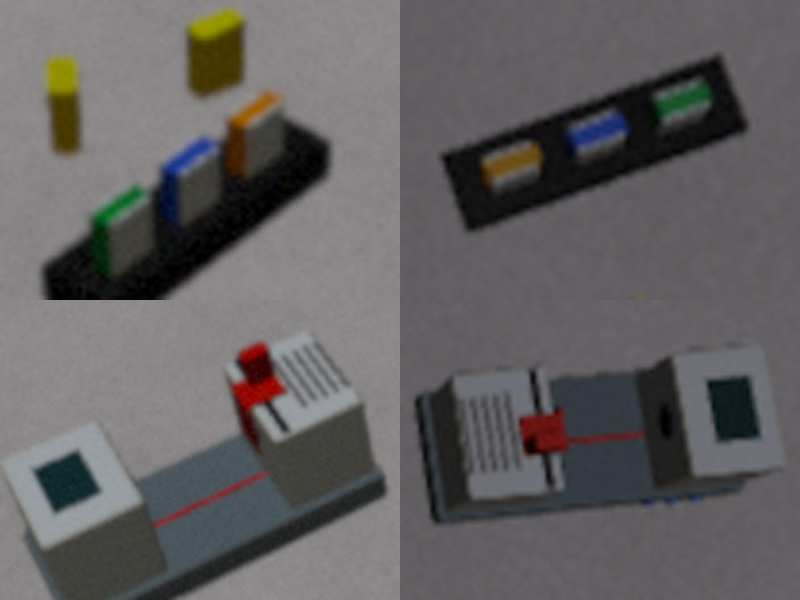

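The crops show orange-amber with white plates in the rack's +y end slot. The yellow pieces are plain blocks lying outside the rack. The shutter is near the robot side and the beam line is visible. Next I'll measure.

```bash
cat >> h.py <<'E'
def tri(ds,ps):
    A=[]
    for d,(u,v) in zip(ds,ps):
        P=d['K']@np.c_[d['R'],d['t']]; A+=[u*P[2]-P[0],v*P[2]-P[1]]
    X=np.linalg.svd(np.array(A))[2][-1]; return X[:3]/X[3]
def hsv(d): return cv2.cvtColor(d['color'],cv2.COLOR_RGB2HSV)
def comps(m,n=8):
    k,l,s,c=cv2.connectedComponentsWithStats(m.astype(np.uint8)); return [(c[i].round(2),s[i]) for i in range(1,k) if s[i,4]>=n]
E
python3 - <<'E'
from h import *
S=dict(np.load('pics/scene0.npz'));T=dict(np.load('pics/top0.npz'))
for n,d,(x0,y0,x1,y1) in(('S',S,(215,175,300,255)),('T',T,(250,205,325,250))):
    H=hsv(d).astype(int); box=np.zeros(H.shape[:2],bool);box[y0:y1,x0:x1]=1
    for c,lo,hi in(('amber',8,21),('blue',105,130),('green',45,85)):
        m=box&(H[...,0]>=lo)&(H[...,0]<=hi)&(H[...,1]>110)&(H[...,2]>40)
        print(n,c,[(a,b.tolist()) for a,b in comps(m)], 'V',np.percentile(H[...,2][m],[10,50,90]))
    m=(H[...,2]<45)&box
    cs,_=cv2.findContours(m.astype(np.uint8),0,2); k=max(cs,key=cv2.contourArea); print('rack',cv2.minAreaRect(k))
    m=((H[...,0]<8)|(H[...,0]>172))&(H[...,1]>120)&(H[...,2]>50)
    b=np.zeros_like(m); 
    if n=='S': b[220:330,40:200]=1
    else: b[180:240,355:460]=1
    print('red',[(a,b_.tolist()) for a,b_ in comps(m&b)])
E
```

```text
S amber [(array([268.1 , 205.65]), [264, 197, 12, 20, 86])] V [ 59.7  77.5 153.3]
S blue [(array([253.93, 215.58]), [250, 208, 12, 19, 74])] V [ 49.  114.5 148.7]
S green [(array([239.81, 223.47]), [235, 219, 11, 11, 36])] V [ 41. 104. 112.]
rack ((255.56097412109375, 225.9512176513672), (21.239633560180664, 68.71646118164062), 51.34019470214844)
red [(array([138.81, 244.31]), [131, 230, 19, 37, 288]), (array([122.2 , 284.46]), [104, 276, 38, 18, 61])]
T amber [(array([272.34, 231.89]), [266, 228, 13, 9, 44])] V [ 57.3 106.  108. ]
T blue [(array([289.09, 225.82]), [283, 223, 13, 7, 44])] V [ 67. 114. 116.]
T green [(array([306.32, 219.41]), [301, 217, 12, 6, 34])] V [65.  83.  88.1]
rack ((288.20037841796875, 228.28924560546875), (15.966387748718262, 59.123653411865234), 70.11483764648438)
red [(array([395.6 , 213.96]), [386, 208, 32, 12, 124])]
```

Run:
```python
import cv2,numpy as np
s=cv2.imread('pics/scene0.png');t=cv2.imread('pics/top0.png')
# zoom x8 w/ grid labels
for nm,i,x,y,w,h in(('zs_rack',s,222,190,70,62),('zt_rack',t,255,205,70,45),('zt_ph',t,355,185,104,60),('zs_ph',s,45,225,145,108)):
    k=min(800//w,600//h); z=cv2.resize(i[y:y+h,x:x+w],None,fx=k,fy=k,interpolation=cv2.INTER_NEAREST)
    z=np.clip(z.astype(float)*1.4,0,255).astype(np.uint8)
    for u in range((x+9)//10*10,x+w,10): cv2.line(z,((u-x)*k+k//2,0),((u-x)*k+k//2,8),(0,255,255),1);cv2.putText(z,str(u),((u-x)*k,20),0,.4,(0,255,255),1)
    for v in range((y+9)//10*10,y+h,10): cv2.line(z,(0,(v-y)*k+k//2),(8,(v-y)*k+k//2),(0,255,255),1);cv2.putText(z,str(v),(10,(v-y)*k+k//2),0,.4,(0,255,255),1)
    cv2.imwrite(f'pics/{nm}.png',z)
```

```text
(no output)
```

View pics/zt_ph.png

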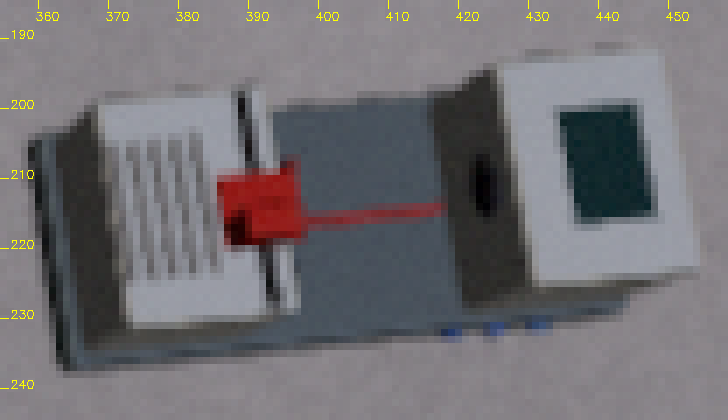

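View pics/zs_ph.png

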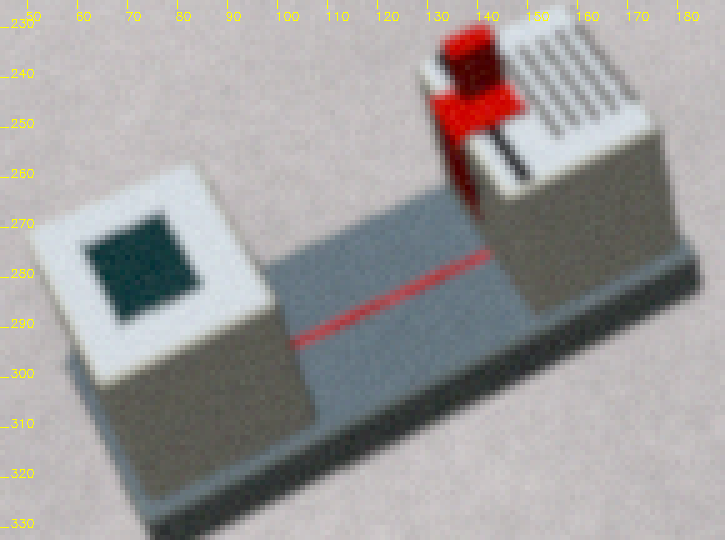

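View pics/zt_rack.png

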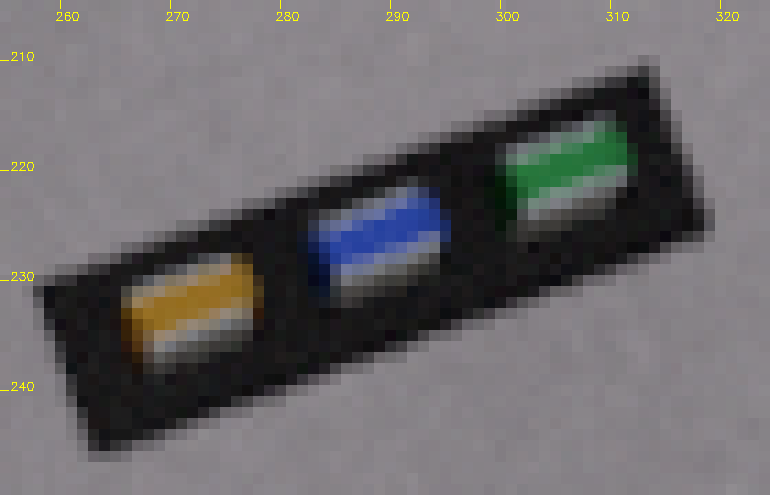

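View pics/zs_rack.png

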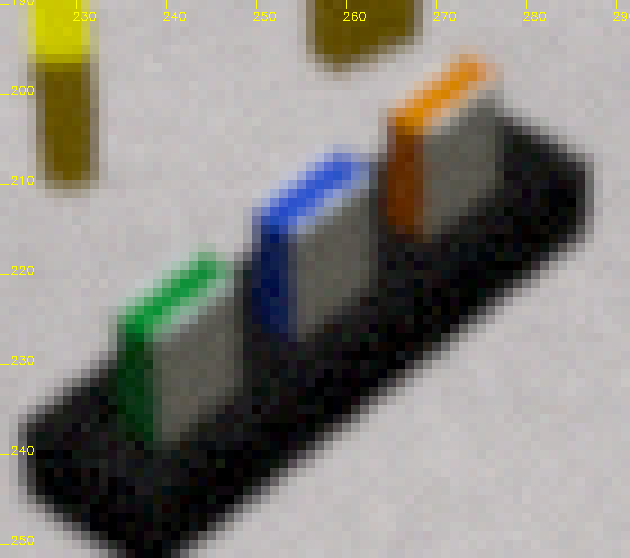

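Run:
```python
from h import *
S=dict(np.load('pics/scene0.npz'));T=dict(np.load('pics/top0.npz'))
def rigid(P,Q):
    P,Q=np.array(P),np.array(Q)
    a=P-P.mean(0);b=Q-Q.mean(0); th=np.arctan2((a[:,0]*b[:,1]-a[:,1]*b[:,0]).sum(),(a*b).sum())
    R=np.array([[np.cos(th),-np.sin(th)],[np.sin(th),np.cos(th)]]); o=Q.mean(0)-R@P.mean(0)
    return o,th,np.linalg.norm(Q-(P@R.T+o),axis=1)
Tc=[((367.5,199.5),(50,125)),((391,197),(50,50)),((395.5,229.5),(-50,50)),((371.5,231.5),(-50,125)),((425,194.5),(50,-50)),((447.5,192),(50,-125)),((452.5,223),(-50,-125)),((429.5,226),(-50,-50))]
Sc=[((50.5,270),(-50,-125)),((83,257),(-50,-50)),((98,286),(50,-50)),((65,302),(50,-125)),((146,265),(50,50)),((175,251),(50,125)),((128,240),(-50,50))]
for n,d,c in(('T',T,Tc),('S',S,Sc)):
    o,th,r=rigid([np.array(p)/1000 for _,p in c],[ray(d,*u,.115)[:2] for u,_ in c]); print(n,'phot',o.round(4),th.round(4),(r*1000).round(1))
for n,d,a,b in(('T',T,(397,216),(417,214.5)),('S',S,(102.5,295),(141,276))):
    A,B=ray(d,*a,.03),ray(d,*b,.03); print(n,'line',A.round(4),B.round(4))
tops={}
for n,d,(x0,y0,x1,y1) in(('S',S,(215,175,300,255)),('T',T,(250,205,325,250))):
    H=hsv(d).astype(int); box=np.zeros(H.shape[:2],bool);box[y0:y1,x0:x1]=1; W=[]
    for c,lo,hi in(('amber',8,21),('blue',105,130),('green',45,85)):
        m=box&(H[...,0]>=lo)&(H[...,0]<=hi)&(H[...,1]>110)
        v=H[...,2]; th=.7*np.percentile(v[m],95); m&=v>th
        ys,xs=np.nonzero(m); u=(xs.mean(),ys.mean()); tops[n,c]=u; w=ray(d,*u,.068); W.append(w); print(n,c,m.sum(),np.round(u,1),w.round(4))
    g=W[0]-W[2]; print('dist',np.hypot(*g[:2]),'yaw',np.arctan2(-g[0],g[1]))
for c in('amber','blue','green'): print(c,tri([S,T],[tops['S',c],tops['T',c]]).round(4))
k=[(258,231),(313.5,211),(318,226.5),(262.5,246)]
for u in k: print('rackcorner T',ray(T,*u,.03).round(4))
for n,u in(('T',(393,213)),('T',(396,208)),):
    print(n,ray(T,*u,.149))
```

```text
T phot [ 0.5894 -0.1984] 0.0704 [3.5 0.9 1.9 1.8 4.2 2.5 5.5 1.5]
S phot [ 0.5957 -0.2039] 0.0623 [4.5 2.1 4.  3.4 2.2 5.4 6.6]
T line [ 0.5913 -0.1863  0.03  ] [ 0.5947 -0.2513  0.03  ]
S line [ 0.5985 -0.2492  0.03  ] [ 0.5888 -0.1567  0.03  ]
S amber 38 [270.2 200.3] [0.5465 0.2143 0.068 ]
S blue 38 [255.9 211.1] [0.5642 0.1619 0.068 ]
S green 30 [240.5 222.7] [0.5822 0.1083 0.068 ]
dist 0.11189208563512025 yaw 0.32553505857273757
T amber 36 [272.4 231.8] [0.5445 0.2134 0.068 ]
T blue 36 [289.1 225.8] [0.5619 0.1618 0.068 ]
T green 31 [306.2 219.5] [0.5803 0.1086 0.068 ]
dist 0.11073276115425675 yaw 0.3293608648410566
amber [0.5452 0.2144 0.0669]
blue [0.5624 0.1624 0.0664]
green [0.5807 0.1088 0.0665]
rackcorner T [0.5533 0.2585 0.03  ]
rackcorner T [0.6136 0.0806 0.03  ]
rackcorner T [0.5633 0.0684 0.03  ]
rackcorner T [0.5056 0.2452 0.03  ]
T [ 0.57986982 -0.13577967  0.149     ]
T [ 0.59438763 -0.14570665  0.149     ]
```

Run:
```python
from h import *
S=dict(np.load('pics/scene0.npz'));T=dict(np.load('pics/top0.npz'))
for n,d,bs,sh in(('S',S,{'det':(45,250,104,306),'lamp':(122,222,182,270)},None),('T',T,{'det':(422,188,456,229),'lamp':(364,194,399,235)},None)):
    H=hsv(d).astype(int); up={}
    for k,(x0,y0,x1,y1) in bs.items():
        V=H[y0:y1,x0:x1,2].astype(np.uint8); Sa=H[y0:y1,x0:x1,1]
        # background level vs. white level
        if k=='det': print(n,'V percentiles',np.percentile(V,[5,30,50,70,90,99]))
        hi=np.percentile(V,92); 
        bg=np.median(d['color'][300:330,230:270].max(-1)) if n=='T' else np.median(H[300:340,300:340,2])
        th=(hi+bg)/2
        m=((V>th)&(Sa<70)).astype(np.uint8)
        kk,l,s,c=cv2.connectedComponentsWithStats(m); 
        m=np.isin(l,[i for i in range(1,kk) if s[i,4]>12]).astype(np.uint8)
        pts=cv2.findNonZero(m); hull=cv2.convexHull(pts); mm=cv2.moments(hull)
        r=cv2.minAreaRect(hull); ap=cv2.approxPolyDP(hull,3,True)[:,0]+[x0,y0]
        u=(mm['m10']/mm['m00']+x0,mm['m01']/mm['m00']+y0); up[k]=ray(d,*u,.115)
        print(n,k,'bg',bg,'hi',hi,np.round(u,2),up[k].round(4),'corners',ap.tolist())
    g=up['lamp']-up['det'];mid=(up['lamp']+up['det'])/2
    print(n,'mid',mid.round(4),'len',np.hypot(*g[:2]).round(4),'yaw',np.arctan2(-g[0],g[1]).round(4))
    m=((H[...,0]<10)|(H[...,0]>170))&(H[...,1]>70)
    b=np.zeros_like(m)
    if n=='S': b[272:300,100:146]=1
    else: b[205:222,400:419]=1
    ys,xs=np.nonzero(m&b); W=np.array([ray(d,x,y,.03)[:2] for x,y in zip(xs,ys)])
    f=np.polyfit(W[:,1],W[:,0],1); print(n,'line yaw',np.arctan(-f[0]).round(4),'x at y=-.2:',np.polyval(f,-.2).round(4),'y range',W[:,1].min().round(4),W[:,1].max().round(4))
```

```text
S V percentiles [ 47. 125. 138. 142. 161. 164.]
S det bg 136.0 hi 162.0 [ 73.84 278.19] [ 0.6003 -0.2911  0.115 ] corners [[97, 285], [65, 299], [51, 271], [82, 258]]
S lamp bg 136.0 hi 153.0 [151.39 243.86] [ 0.5871 -0.117   0.115 ] corners [[174, 249], [146, 262], [129, 238], [157, 226]]
S mid [ 0.5937 -0.204   0.115 ] len 0.1746 yaw 0.0755
S line yaw 0.0788 x at y=-.2: 0.5912 y range -0.2475 -0.1537
T V percentiles [ 30.  59. 100. 115. 119. 120.]
T det bg 99.0 hi 119.0 [440.41 208.26] [ 0.5972 -0.2907  0.115 ] corners [[454, 222], [432, 224], [427, 195], [448, 192]]
T lamp bg 99.0 hi 118.0 [381.86 213.45] [ 0.5854 -0.1133  0.115 ] corners [[392, 198], [391, 229], [374, 230], [370, 200]]
T mid [ 0.5913 -0.202   0.115 ] len 0.1778 yaw 0.0667
T line yaw 0.0751 x at y=-.2: 0.5913 y range -0.2546 -0.1957
```

Run:
```python
from h import *
S=dict(np.load('pics/scene0.npz'));T=dict(np.load('pics/top0.npz'))
def z(d,x,y,w,h,k):
    i=cv2.cvtColor(d['color'],cv2.COLOR_RGB2BGR)[y:y+h,x:x+w]; o=cv2.resize(np.clip(i*1.5,0,255).astype(np.uint8),None,fx=k,fy=k,interpolation=0)
    for u in range(w):
        if (x+u)%5==0: cv2.putText(o,str(x+u),(u*k,12),0,.4,(255,255,0),1)
    for v in range(h):
        if (y+v)%5==0: cv2.putText(o,str(y+v),(0,v*k+k//2+4),0,.4,(255,255,0),1)
    return o
cv2.imwrite('pics/tab.png',np.hstack([z(S,124,226,26,42,14)[:504],z(T,380,203,20,21,20)[:420].copy() if 0 else cv2.copyMakeBorder(z(T,380,203,20,21,20),0,168,0,0,0)]))
for n,u in(('dec1',(263,267)),('dec2',(297,266))): print(n,ray(T,*u,.05).round(3))
# projections of tab top for shutter s guess in both views
o=np.array([.592,-.202]);th=.075;R=np.array([[np.cos(th),-np.sin(th)],[np.sin(th),np.cos(th)]])
for u in [(394,211),(392,211)]: print(R.T@(ray(T,*u,.149)[:2]-o))
```

```text
Traceback (most recent call last):
ValueError: all the input array dimensions except for the concatenation axis must match exactly, but along dimension 0, the array at index 0 has size 504 and the array at index 1 has size 588
```

```bash
cat > tab.py <<'E'
from h import *
def z(d,x,y,w,h,k):
    i=cv2.cvtColor(d['color'],cv2.COLOR_RGB2BGR)[y:y+h,x:x+w]; o=cv2.resize(np.clip(i*1.5,0,255).astype(np.uint8),None,fx=k,fy=k,interpolation=0)
    for u in range(w):
        if (x+u)%5==0: cv2.putText(o,str(x+u),(u*k,12),0,.4,(255,255,0),1)
    for v in range(h):
        if (y+v)%5==0: cv2.putText(o,str(y+v),(0,v*k+k//2+4),0,.4,(255,255,0),1)
    return o
E
python3 - <<'E'
from tab import *
S=dict(np.load('pics/scene0.npz'));T=dict(np.load('pics/top0.npz'))
a=z(S,124,226,26,42,13);b=z(T,380,203,20,21,20)
h=max(len(a),len(b)); p=lambda i:cv2.copyMakeBorder(i,0,h-len(i),0,0,0)
cv2.imwrite('pics/tab.png',np.hstack([p(a),p(b)]))
for n,u in(('dec1',(263,267)),('dec2',(297,266))): print(n,ray(T,*u,.05).round(3))
o=np.array([.592,-.202]);th=.075;R=np.array([[np.cos(th),-np.sin(th)],[np.sin(th),np.cos(th)]])
for u in [(394,211),(392,211)]: print(R.T@(ray(T,*u,.149)[:2]-o))
E
```

```text
dec1 [0.439 0.244 0.05 ]
dec2 [0.44  0.141 0.05 ]
[-0.00159297  0.06313463]
[-0.00102753  0.06892828]
```

View pics/tab.png

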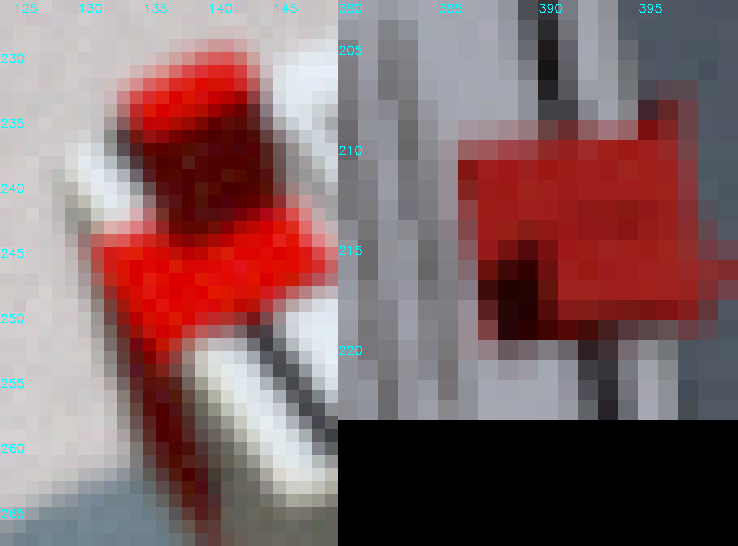

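Run:
```python
from h import *
S=dict(np.load('pics/scene0.npz'));T=dict(np.load('pics/top0.npz'))
o=np.array([.592,-.202]);th=.075;R=np.array([[np.cos(th),-np.sin(th)],[np.sin(th),np.cos(th)]])
for d,u in((S,(138.3,232.6)),(T,(394,216))):
    w=ray(d,*u,.149); print(w.round(4),(R.T@(w[:2]-o)).round(4))
print(tri([S,T],[(138.3,232.6),(394,216)]).round(4))
for s in (-.022,-.015,-.008):
  for x in(-.007,.007):
    for y in(.049,.071): 
      p=R@[s+x,y]+o; print(s,x,y,proj(S,[*p,.149]).round(1),proj(T,[*p,.149]).round(1))
```

```text
[ 0.5739 -0.1365  0.149 ] [-0.0131  0.0666]
[ 0.571 -0.138  0.149] [-0.0161  0.0654]
[ 0.5718 -0.137   0.1475]
-0.022 -0.007 0.049 [127.8 231.6] [400.3 219.8]
-0.022 -0.007 0.071 [137.2 227.7] [392.8 220.6]
-0.022 0.007 0.049 [130.4 235.3] [399.5 215.1]
-0.022 0.007 0.071 [139.8 231.3] [392.  215.8]
-0.015 -0.007 0.049 [129.1 233.5] [399.9 217.4]
-0.015 -0.007 0.071 [138.5 229.5] [392.4 218.2]
-0.015 0.007 0.049 [131.7 237.2] [399.1 212.7]
-0.015 0.007 0.071 [141.1 233.2] [391.7 213.4]
-0.008 -0.007 0.049 [130.4 235.3] [399.5 215.1]
-0.008 -0.007 0.071 [139.8 231.3] [392.  215.8]
-0.008 0.007 0.049 [133.  239.1] [398.8 210.3]
-0.008 0.007 0.071 [142.5 235. ] [391.3 211.1]
```

Measured poses:

| Item | Position (m) | Yaw (rad) | Check |
|---|---|---|---|
| Photometer | (0.592, -0.202) | 0.075 | Housing spacing 175–178 mm, 175 expected |
| Shutter tab | (0.5725, -0.137) | – | z 0.1475, 0.149 expected |
| Amber | (0.5455, 0.214) | 0.327 | Top z 0.067, 0.068 expected; slot distance 111 mm, 112 expected |

I'll move to the near side of the tab with the fingers closed.

Request:
arm_command --deltas '[{"hand":0,"xyz":[16.5,-44,0],"twist":-7.5},{"hand":0,"xyz":[16.5,-44,0],"twist":-7.5},{"hand":0,"xyz":[16.5,-44,0],"twist":-7.5},{"hand":0,"xyz":[16.5,-44,0],"twist":-7.5},{"hand":0,"xyz":[16.5,-44,0],"twist":-7.5},{"hand":0,"xyz":[16.5,-44,0],"twist":-7.5},{"hand":0,"xyz":[16.5,-44,0],"twist":-7.5},{"hand":0,"xyz":[16.5,-44,0],"twist":-7.5}]' --grip_force 15

```text
t: 0.9
eef_pos: [0.4017, 0.2102, 0.2286]
orientation: [2.139, 2.301, 0.0]
contact_force: [0.1, -0.1, -0.5]
opening: 0.0364
```

Request:
arm_command --deltas '[{"hand":0,"xyz":[16.5,-44,0],"twist":0},{"hand":0,"xyz":[16.5,-44,0],"twist":0},{"hand":0,"xyz":[16.5,-44,0],"twist":0},{"hand":0,"xyz":[16.5,-44,0],"twist":0},{"hand":0,"xyz":[16.5,-44,0],"twist":0},{"hand":0,"xyz":[16.5,-44,0],"twist":0},{"hand":0,"xyz":[16.5,-44,0],"twist":0},{"hand":0,"xyz":[16.5,-44,0],"twist":0}]'

```text
t: 1.7
eef_pos: [0.5337, -0.1421, 0.2285]
orientation: [-2.134, -2.306, 0.0]
contact_force: [1.2, -0.1, 0.2]
opening: 0.001
```

Request:
arm_command --deltas '[{"hand":0,"xyz":[0,1,-22],"twist":0},{"hand":0,"xyz":[0,1,-22],"twist":0},{"hand":0,"xyz":[0,0,-22],"twist":0},{"hand":0,"xyz":[0,0,-21],"twist":0},{"hand":0,"xyz":[5,0.4,0],"twist":0},{"hand":0,"xyz":[5,0.4,0],"twist":0},{"hand":0,"xyz":[4,0.3,0],"twist":0},{"hand":0,"xyz":[0,0,0],"twist":0}]'

```text
t: 2.5
eef_pos: [0.5485, -0.137, 0.1426]
orientation: [2.132, 2.305, 0.001]
contact_force: [-0.0, -0.3, 0.5]
opening: 0.0003
```

Run:
```python
from tab import *
d=shot('scene','s1'); t=shot('top','t1')
a=z(d,110,190,60,70,8);b=z(t,365,185,45,50,9)
h=max(len(a),len(b)); p=lambda i:cv2.copyMakeBorder(i,0,h-len(i),0,0,0)
o=np.hstack([p(a),p(b)]); o=cv2.resize(o,None,fx=min(1,800/o.shape[1]),fy=min(1,800/o.shape[1])); cv2.imwrite('pics/p1.png',o); print(o.shape)
```

```text
(506, 800, 3)
```

View pics/p1.png

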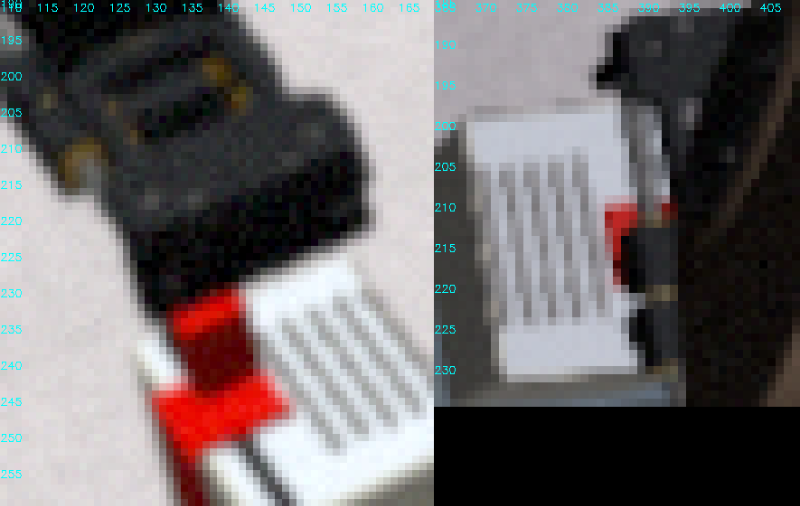

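The finger is right behind the tab (scene (138,232)) and aligned in y. I'll push now.

Request:
arm_command --deltas '[{"hand":0,"xyz":[4,0.3,0],"twist":0},{"hand":0,"xyz":[4,0.3,0],"twist":0},{"hand":0,"xyz":[4,0.3,0],"twist":0},{"hand":0,"xyz":[4,0.3,0],"twist":0},{"hand":0,"xyz":[4,0.3,0],"twist":0},{"hand":0,"xyz":[4,0.3,0],"twist":0},{"hand":0,"xyz":[0,0,0],"twist":0},{"hand":0,"xyz":[0,0,0],"twist":0}]'

```text
t: 3.4
eef_pos: [0.5716, -0.1351, 0.1415]
orientation: [2.133, 2.306, 0.0]
contact_force: [0.4, -0.3, 0.4]
opening: 0.0005
```

```bash
python3 -c "
from h import *;o=get_obs();print(o['contact_force'],o['eef_pos'])"
```

```text
[ 0.44095744 -0.32435502  0.42843387] [ 0.57160534 -0.13513831  0.1415484 ]
```

Request:
arm_command --deltas '[{"hand":0,"xyz":[2,0.15,0],"twist":0},{"hand":0,"xyz":[2,0.15,0],"twist":0},{"hand":0,"xyz":[1,0.1,0],"twist":0},{"hand":0,"xyz":[1,0.1,0],"twist":0},{"hand":0,"xyz":[1,0.1,0],"twist":0},{"hand":0,"xyz":[1,0.1,0],"twist":0},{"hand":0,"xyz":[1,0.1,0],"twist":0},{"hand":0,"xyz":[1,0.1,0],"twist":0}]'

```text
t: 4.2
eef_pos: [0.5815, -0.1343, 0.1416]
orientation: [2.133, 2.306, 0.0]
contact_force: [-2.2, -0.6, -0.8]
opening: 0.0002
```

Run:
```python
from tab import *
d=shot('scene','s2'); cv2.imwrite('pics/p2.png',z(d,110,200,70,70,8))
```

```text
(no output)
```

View pics/p2.png

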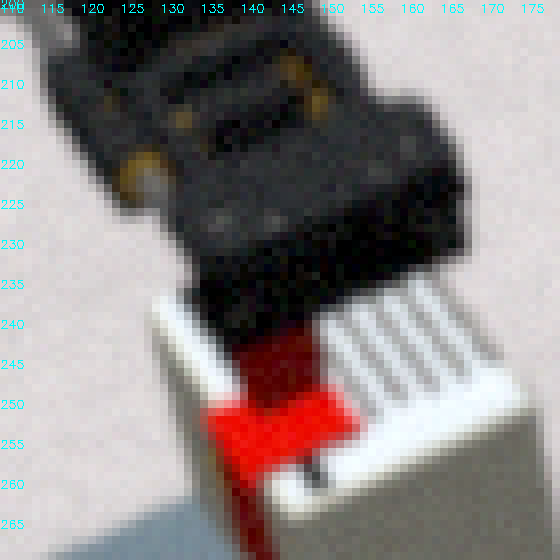

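Request:
arm_command --deltas '[{"hand":0,"xyz":[0.7,0.05,0],"twist":0},{"hand":0,"xyz":[0.7,0.05,0],"twist":0},{"hand":0,"xyz":[0.7,0.05,0],"twist":0},{"hand":0,"xyz":[0.7,0.05,0],"twist":0},{"hand":0,"xyz":[0.7,0.05,0],"twist":0},{"hand":0,"xyz":[0.5,0.05,0],"twist":0},{"hand":0,"xyz":[0,0,0],"twist":0},{"hand":0,"xyz":[0,0,0],"twist":0}]'

```text
t: 5.05
eef_pos: [0.5856, -0.134, 0.1417]
orientation: [2.133, 2.306, 0.0]
contact_force: [-1.0, 0.3, 0.1]
opening: 0.0006
```

Request:
arm_command --deltas '[{"hand":0,"xyz":[0.7,0.05,0],"twist":0},{"hand":0,"xyz":[0.7,0.05,0],"twist":0},{"hand":0,"xyz":[0.7,0.05,0],"twist":0},{"hand":0,"xyz":[0.7,0.05,0],"twist":0},{"hand":0,"xyz":[0.4,0.05,0],"twist":0},{"hand":0,"xyz":[0,0,0],"twist":0},{"hand":0,"xyz":[0,0,0],"twist":0},{"hand":0,"xyz":[0,0,0],"twist":0}]'

```text
t: 5.85
eef_pos: [0.5867, -0.1338, 0.1416]
orientation: [-2.131, -2.304, 0.004]
contact_force: [-13.4, -2.9, 5.1]
opening: 0.0005
```

End stop met: 13 N, with only 1.1 mm of motion for 3.2 mm commanded. Back off, rise and head for the amber.

Request:
arm_command --deltas '[{"hand":0,"xyz":[-6,-0.4,0],"twist":0},{"hand":0,"xyz":[-6,-0.4,0],"twist":0},{"hand":0,"xyz":[0,0,30],"twist":0},{"hand":0,"xyz":[0,0,30],"twist":0},{"hand":0,"xyz":[0,30,20],"twist":0},{"hand":0.5,"xyz":[0,40,0],"twist":4.8},{"hand":0.5,"xyz":[0,40,0],"twist":4.8},{"hand":0.5,"xyz":[0,40,0],"twist":4.8}]'

```text
t: 6.65
eef_pos: [0.5766, 0.0169, 0.2221]
orientation: [1.823, 2.557, 0.002]
contact_force: [0.8, 0.4, -1.1]
opening: 0.0191
```

Request:
arm_command --deltas '[{"hand":0.5,"xyz":[-5,40,0],"twist":0},{"hand":0.5,"xyz":[-5,40,0],"twist":0},{"hand":0.5,"xyz":[-5,40,0],"twist":0},{"hand":0.5,"xyz":[-5,40,0],"twist":0},{"hand":0.5,"xyz":[-5,39,0],"twist":0},{"hand":0.5,"xyz":[-5,0,-20],"twist":0},{"hand":0.5,"xyz":[0,0,-20],"twist":0},{"hand":0.5,"xyz":[0,0,0],"twist":0}]'

```text
t: 7.45
eef_pos: [0.5456, 0.2146, 0.1797]
orientation: [-1.825, -2.554, 0.004]
contact_force: [0.1, -0.3, 0.7]
opening: 0.0478
```

Run:
```python
from tab import *
o=get_obs(); print(o['eef_pos'],o['orientation'],o['opening'])
d=shot('scene','s3'); t=shot('top','t3')
a=z(d,110,200,75,75,5);b=z(t,365,185,45,50,8)
h=max(len(a),len(b)); p=lambda i:cv2.copyMakeBorder(i,0,h-len(i),0,0,0)
cv2.imwrite('pics/p3.png',np.hstack([p(a),p(b)]))
cv2.imwrite('pics/p3b.png',z(d,205,110,110,140,4))
```

```text
[0.54557072 0.21462138 0.17974694] [-1.82544119 -2.55432979  0.00356528] 0.04775391106649646
```

View pics/p3.png

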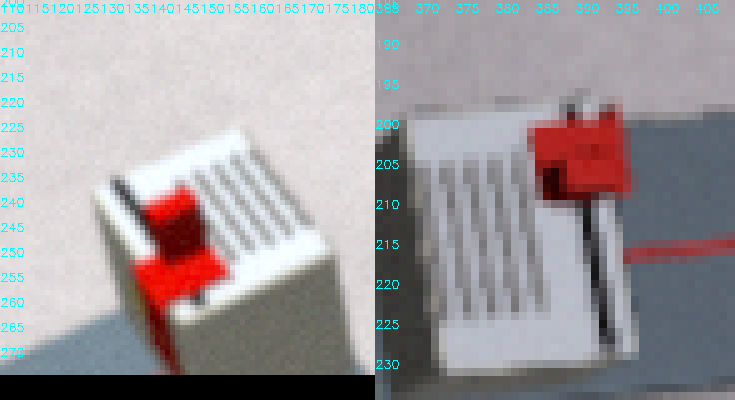

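View pics/p3b.png

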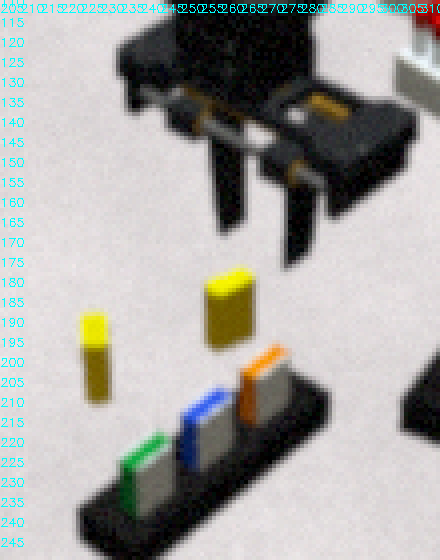

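Run:
```python
from h import *
o=np.array([.592,-.202]);th=.075;R=np.array([[np.cos(th),-np.sin(th)],[np.sin(th),np.cos(th)]])
for n,b in(('scene0',(120,225,160,245)),('s3',(130,230,165,250)),):
    d=dict(np.load(f'pics/{n}.npz'));H=hsv(d).astype(int);x0,y0,x1,y1=b
    m=((H[...,0]<8)|(H[...,0]>172))&(H[...,1]>120)&(H[...,2]>110);bb=np.zeros_like(m);bb[y0:y1,x0:x1]=1
    print(n,[(c,s[4],(R.T@(ray(d,*c,.149)[:2]-o)).round(4)) for c,s in comps(m&bb)])
```

```text
scene0 [(array([138.12, 232.56]), np.int32(34), array([-0.0135,  0.0664])), (array([144.12, 243.29]), np.int32(17), array([0.0243, 0.0635]))]
s3 [(array([143.62, 240.62]), np.int32(37), array([0.0162, 0.066 ]))]
```

The shutter moved 29.7 mm and is fully open. The hand is over the amber, jaw at 18.9°. I'll descend with the fingers straddling it.

Request:
arm_command --deltas '[{"hand":0.5,"xyz":[0,-0.5,-25],"twist":0},{"hand":0.5,"xyz":[0,0,-25],"twist":0},{"hand":0.5,"xyz":[0,0,-25],"twist":0},{"hand":0.5,"xyz":[0,0,-20],"twist":0},{"hand":0.5,"xyz":[0,0,-15],"twist":0},{"hand":0.5,"xyz":[0,0,-13],"twist":0},{"hand":0.5,"xyz":[0,0,-6],"twist":0},{"hand":0.5,"xyz":[0,0,0],"twist":0}]'

```text
t: 8.35
eef_pos: [0.5468, 0.2139, 0.0526]
orientation: [-1.828, -2.555, 0.0]
contact_force: [0.2, 0.0, 0.2]
opening: 0.0478
```

Run:
```python
from tab import *
d=shot('scene','s4'); t=shot('top','t4')
a=z(d,225,160,75,75,7);b=z(t,255,200,50,60,5)
h=max(len(a),len(b)); p=lambda i:cv2.copyMakeBorder(i,0,h-len(i),0,0,0)
cv2.imwrite('pics/p4.png',np.hstack([p(a),p(b)]))
```

```text
(no output)
```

View pics/p4.png

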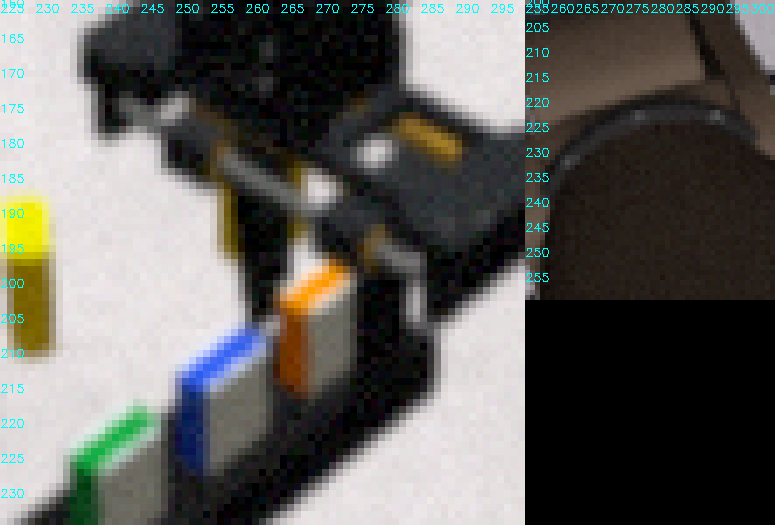

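The fingers straddle the amber and it's undisturbed. Close softly first, then firm up.

Request:
arm_command --deltas '[{"hand":0.5,"xyz":[-1,0,-2],"twist":-0.2},{"hand":0.3,"xyz":[0,0,0],"twist":0},{"hand":0.22,"xyz":[0,0,0],"twist":0},{"hand":0.15,"xyz":[0,0,0],"twist":0},{"hand":0.1,"xyz":[0,0,0],"twist":0},{"hand":0.1,"xyz":[0,0,0],"twist":0},{"hand":0.1,"xyz":[0,0,0],"twist":0},{"hand":0.1,"xyz":[0,0,0],"twist":0}]' --grip_force 8

```text
t: 9.25
eef_pos: [0.5457, 0.214, 0.0507]
orientation: [1.832, 2.552, 0.0]
contact_force: [-0.6, -0.0, 1.3]
opening: 0.0178
```

```bash
python3 -c "
from h import *;o=get_obs();print(o['contact_force'],o['ft_torque'],o['eef_pos'],o['opening'])"
```

```text
[-0.55520839 -0.01580617  1.3314725 ] [-0.06245985  0.05806992 -0.02605446] [0.54566607 0.21399972 0.05069251] 0.01783871913294317
```

Opening is 17.8 mm, matching the 18 mm cell. Lift.

Request:
arm_command --deltas '[{"hand":0.1,"xyz":[0,0,0],"twist":0},{"hand":0.1,"xyz":[0,0,0],"twist":0},{"hand":0.1,"xyz":[0,0,5],"twist":0},{"hand":0.1,"xyz":[0,0,7],"twist":0},{"hand":0.1,"xyz":[0,0,12],"twist":0},{"hand":0.1,"xyz":[0,0,20],"twist":0},{"hand":0.1,"xyz":[0,0,26],"twist":0},{"hand":0.1,"xyz":[0,0,20],"twist":0}]' --grip_force 22

```text
t: 10.05
eef_pos: [0.5459, 0.2141, 0.143]
orientation: [1.831, 2.551, 0.002]
contact_force: [0.3, 0.3, -0.9]
opening: 0.0181
```

Run:
```python
from tab import *
d=shot('scene','s5');print(get_obs()['opening'],get_obs()['eef_pos'])
cv2.imwrite('pics/p5.png',z(d,205,120,110,130,4))
```

```text
0.017569863818319237 [0.5469398  0.21440797 0.14584351]
```

View pics/p5.png

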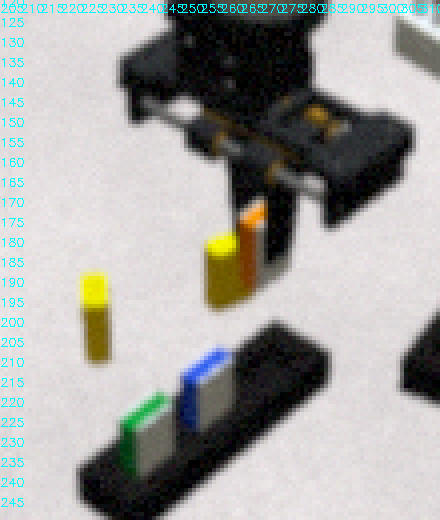

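The amber is out of the rack and upright; green, blue and the yellow pieces haven't moved. I'll carry it high to above the bay.

Request:
arm_command --deltas '[{"hand":0.1,"xyz":[0,0,25],"twist":0},{"hand":0.1,"xyz":[0,-15,25],"twist":0},{"hand":0.1,"xyz":[4,-30,15],"twist":-1.8},{"hand":0.1,"xyz":[4,-35,0],"twist":-1.8},{"hand":0.1,"xyz":[4,-35,0],"twist":-1.8},{"hand":0.1,"xyz":[4,-35,0],"twist":-1.8},{"hand":0.1,"xyz":[4,-35,0],"twist":-1.8},{"hand":0.1,"xyz":[4,-35,0],"twist":-1.8}]'

```text
t: 10.9
eef_pos: [0.5696, -0.0074, 0.2061]
orientation: [2.065, 2.367, 0.001]
contact_force: [-0.3, -0.1, -1.1]
opening: 0.0179
```

Request:
arm_command --deltas '[{"hand":0.1,"xyz":[4,-35,0],"twist":-1.8},{"hand":0.1,"xyz":[4,-35,0],"twist":-1.8},{"hand":0.1,"xyz":[4,-35,0],"twist":0},{"hand":0.1,"xyz":[4,-35,0],"twist":0},{"hand":0.1,"xyz":[4,-30,0],"twist":0},{"hand":0.1,"xyz":[3,-20,0],"twist":0},{"hand":0.1,"xyz":[0,-5,0],"twist":0},{"hand":0.1,"xyz":[0,0,0],"twist":0}]'

```text
t: 11.7
eef_pos: [0.5925, -0.201, 0.2056]
orientation: [-2.138, -2.301, -0.0]
contact_force: [0.4, 0.5, -0.9]
opening: 0.018
```

Run:
```python
from tab import *
o=get_obs(); print(o['eef_pos'],o['orientation'],o['opening'])
d=shot('scene','s6'); t=shot('top','t6')
a=z(d,40,170,150,160,3);b=z(t,355,170,105,75,3)
h=max(len(a),len(b)); p=lambda i:cv2.copyMakeBorder(i,0,h-len(i),0,0,0)
cv2.imwrite('pics/p6.png',np.hstack([p(a),p(b)]))
```

```text
[ 0.59245904 -0.20095972  0.20556952] [-2.13796991e+00 -2.30135403e+00 -1.21899476e-04] 0.017957888421215467
```

View pics/p6.png

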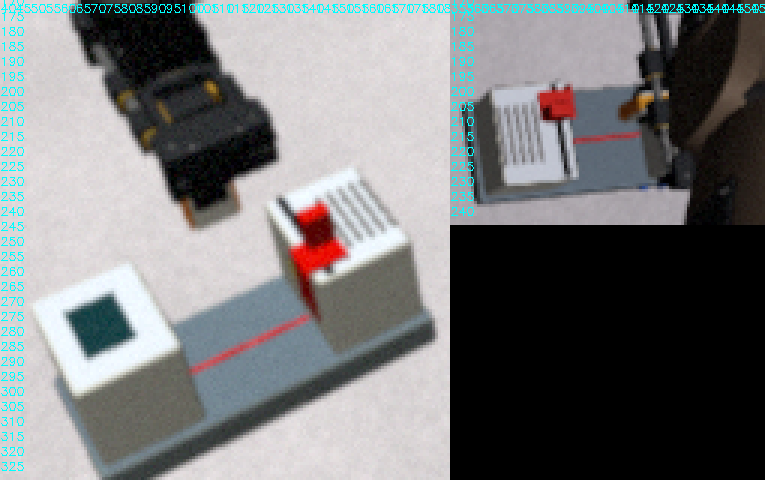

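Jaw is at 4.2° and the cell hangs over the bay at scene (97,235). Lower 110 mm.

Request:
arm_command --deltas '[{"hand":0.1,"xyz":[0,-0.5,-12],"twist":0},{"hand":0.1,"xyz":[0,0,-18],"twist":0},{"hand":0.1,"xyz":[0,0,-18],"twist":0},{"hand":0.1,"xyz":[0,0,-18],"twist":0},{"hand":0.1,"xyz":[0,0,-18],"twist":0},{"hand":0.1,"xyz":[0,0,-15],"twist":0},{"hand":0.1,"xyz":[0,0,-7],"twist":0},{"hand":0.1,"xyz":[0,0,-3],"twist":0}]'

```text
t: 12.6
eef_pos: [0.5924, -0.2008, 0.0957]
orientation: [-2.136, -2.302, 0.0]
contact_force: [0.6, 0.5, -1.1]
opening: 0.0181
```

Request:
arm_command --deltas '[{"hand":0.1,"xyz":[0,0,0],"twist":0},{"hand":0.1,"xyz":[0,0,0],"twist":0},{"hand":0.1,"xyz":[0,0,0],"twist":0},{"hand":0.1,"xyz":[0,0,0],"twist":0},{"hand":0.1,"xyz":[0,0,0],"twist":0},{"hand":0.1,"xyz":[0,0,0],"twist":0},{"hand":0.1,"xyz":[0,0,0],"twist":0},{"hand":0.1,"xyz":[0,0,0],"twist":0}]'

```text
t: 13.4
eef_pos: [0.5927, -0.2015, 0.0967]
orientation: [2.137, 2.302, 0.0]
contact_force: [-0.1, -0.6, -1.6]
opening: 0.0175
```

Run:
```python
from tab import *
o=get_obs(); print(o['eef_pos'],o['orientation'],o['opening'],o['contact_force'])
d=shot('scene','s7'); t=shot('top','t7')
cv2.imwrite('pics/p7.png',z(d,45,180,145,150,5)[:,:720][:750]); cv2.imwrite('pics/p7.png',z(d,45,195,145,135,4))
cv2.imwrite('pics/p7t.png',z(t,355,180,110,70,6))
cv2.imwrite('pics/p7full.png',cv2.cvtColor(d['color'],cv2.COLOR_RGB2BGR))
```

```text
[ 0.59266288 -0.20152702  0.09666282] [2.13737345e+00 2.30239071e+00 7.22710801e-05] 0.017475907529325107 [-0.10926422 -0.59840893 -1.5843782 ]
```

View pics/p7.png

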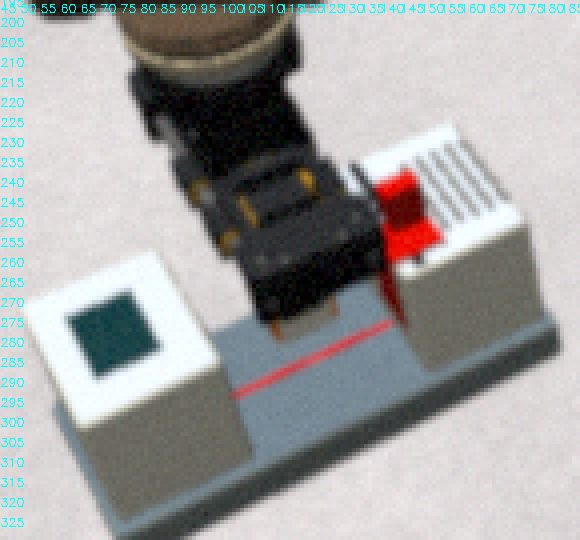

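View pics/p7t.png

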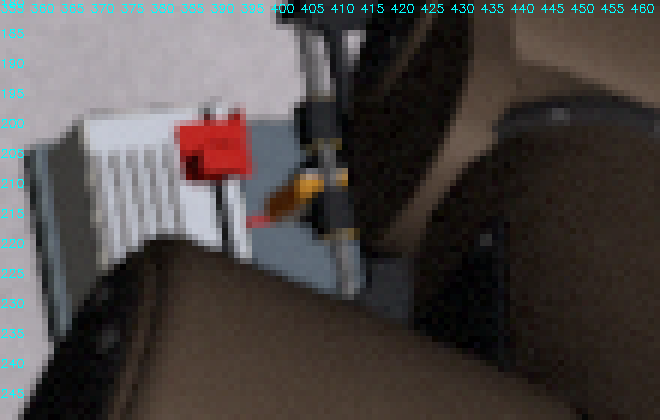

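View pics/p7full.png

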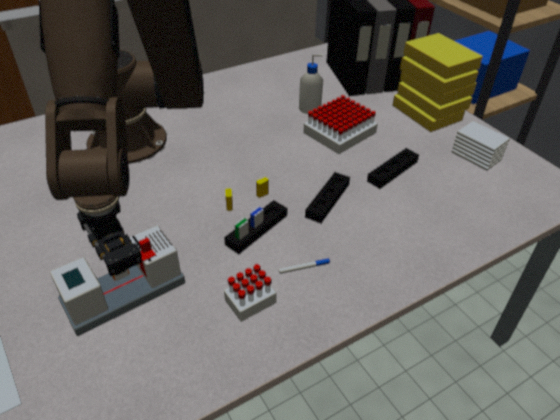

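Run:
```python
from tab import *
S=dict(np.load('pics/s7.npz'));T=dict(np.load('pics/t7.npz'))
o=np.array([.592,-.202]);th=.075;R=np.array([[np.cos(th),-np.sin(th)],[np.sin(th),np.cos(th)]])
for p in[(.009,-.015,.061),(.009,.015,.061),(.006,-.018,.061),(-.006,-.018,.061)]: print('S foot',p,proj(S,[*(R@p[:2]+o),p[2]]).round(1))
for p in[(.006,.018,.113),(-.006,.018,.113),(.006,.018,.061),(-.006,.018,.061)]: print('T win',p,proj(T,[*(R@p[:2]+o),p[2]]).round(1))
a=z(S,100,250,40,35,10);b=z(T,395,203,22,18,18);h=max(len(a),len(b)); p=lambda i:cv2.copyMakeBorder(i,0,h-len(i),0,0,0)
cv2.imwrite('pics/p8.png',np.hstack([p(a),p(b)]))
```

```text
S foot (0.009, -0.015, 0.061) [114.7 281.3]
S foot (0.009, 0.015, 0.061) [127.6 275.4]
S foot (0.006, -0.018, 0.061) [112.9 281.1]
S foot (-0.006, -0.018, 0.061) [110.8 277.6]
T win (0.006, 0.018, 0.113) [404.7 209.4]
T win (-0.006, 0.018, 0.113) [405.4 213.3]
T win (0.006, 0.018, 0.061) [399.1 212.6]
T win (-0.006, 0.018, 0.061) [399.7 216.4]
```

View pics/p8.png

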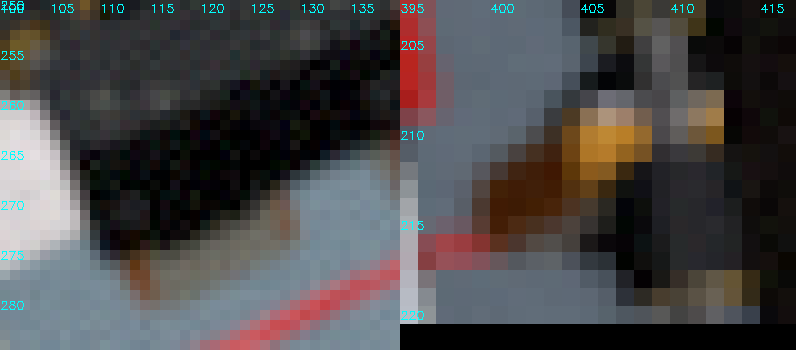

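Run:
```python
from tab import *
S=dict(np.load('pics/s7.npz'));T=dict(np.load('pics/t7.npz'))
o=np.array([.592,-.202]);th=.075;R=np.array([[np.cos(th),-np.sin(th)],[np.sin(th),np.cos(th)]])
print(proj(S,[*(R@[.006,.018]+o),.061]))
for a,b in(((128.5,273.3),(399,212)),((128.5,273),(399,212.3)),((128.5,272.5),(398.7,211.7))):
    X=tri([S,T],[a,b]); print(X.round(4),(R.T@(X[:2]-o)).round(4), proj(S,X)-a,proj(T,X)-b)
# check same-kind bias: tab top outer corners
G=np.load('pics/s5.npz')
print(get_obs()['eef_pos'])
```

```text
[128.28578774 273.97213909]
[ 0.5978 -0.1827  0.064 ] [0.0073 0.0188] [0.10140656 0.00942569] [0.12107001 0.0401937 ]
[ 0.5969 -0.1825  0.064 ] [0.0064 0.0191] [0.06368593 0.0059343 ] [0.07608178 0.02527524]
[ 0.5981 -0.1818  0.0663] [0.0076 0.0197] [0.31980099 0.02938482] [0.38231865 0.12633955]
[ 0.59266229 -0.20153563  0.09665463]
```

The triangulated foot corner is within about 1 mm in x and y of the target and 1–3 mm high. I'll lower it 1.5 mm and let it settle.

Request:
arm_command --deltas '[{"hand":0.1,"xyz":[0,-0.5,-1.5],"twist":0},{"hand":0.1,"xyz":[0,0,0],"twist":0},{"hand":0.1,"xyz":[0,0,0],"twist":0},{"hand":0.1,"xyz":[0,0,0],"twist":0},{"hand":0.1,"xyz":[0,0,0],"twist":0},{"hand":0.1,"xyz":[0,0,0],"twist":0},{"hand":0.1,"xyz":[0,0,0],"twist":0},{"hand":0.1,"xyz":[0,0,0],"twist":0}]'

```text
t: 14.3
eef_pos: [0.5927, -0.202, 0.0952]
orientation: [2.137, 2.302, 0.0]
contact_force: [0.8, -0.2, -1.1]
opening: 0.018
```

Run:
```python
from h import *
o=get_obs(); print(o['eef_pos'],o['orientation'],o['opening'],o['contact_force'],abs(o['dq']).max())
finish_job()
```

```text
[ 0.59269196 -0.20201953  0.09518056] [2.13725727e+00 2.30239147e+00 1.07762463e-04] 0.017976722983088354 [ 0.80883103 -0.21729381 -1.12541368] 0.0013087209358396143
the job is handed in; nothing more can be done
```

The job is handed in at about 14.3 s, with the arm holding the amber cell upright and still in the middle of the photometer's bay.

- **Shutter:** I pushed it open with closed fingers until it hit the end stop at about 13 N. Its tab moved 29.7 mm in the images.
- **Amber cell:** I gripped it on its two frosted faces at 22 N. The opening read 18.0 mm against the cell's 18 mm width. I lifted it straight out of the rack and carried it over the housings into the bay.
- **Final state:** The tool stands at (0.5927, -0.202, 0.0952) m, against a measured bay centre of (0.592, -0.202). The jaws are aligned with the photometer to about 0.1°. The arm is still, and the wrist force is only about 1 N.
- **Bystanders:** In the last full picture the other cells, tube rack, marker and yellow pieces looked where they were at the start.

**Disagreements:**
- **Cell height:** The two-camera check put the cell's foot 2–5 mm higher than the arm's own reading implied. I lowered it 1.5 mm as a compromise and did not photograph it again, so its height is uncertain by a few millimetres.
- **Photometer position:** The two cameras also differed by 2–3 mm here, and I used the average.
- **Clearance:** I judged the gap between gripper and lamp housing from the given sizes and one picture. It was not measured directly.

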